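# Take the cap of unknown thread hand off the humidifier bottle in the tray

### The job

Two humidifier bottles with the same white screw cap are clamped to the ward counter; open the one standing in the square steel tray. Nobody noted whether its cap has a right-hand or a left-hand thread, so find by trying both ways which way it loosens, unscrew it that way without pulling it off by force, and lift it straight up. Finish while still holding the cap level and still about 10 cm above its own bottle's mouth, not letting go, and leave the other bottle's cap and the things round about where they are.

Things in the scene. Friction and masses are not known exactly. Their poses are not given: they have to be found in the camera images.
- tray_center (a point): centre of the floor of a square steel tray, 150 mm wide, with a 16 mm high rim, fixed to the counter. One bottle stands at its centre; the other bottle stands on a flat grey round pad. Which bottle is in the tray changes from run to run.
- bottle_1_mouth (a point): centre of the top of bottle_1's neck, 150 mm above the counter, hidden under the cap. Squat green glass bottle 82 mm across, shoulder 90 mm high, in a 100 mm round steel clamp fixed to the counter: it neither turns nor lifts. z is up; at the start the cap's rib points along this point's +x. The bottle to open is whichever of the two stands in the tray.
- bottle_2_mouth (a point): the same point of the second, like bottle, equally fixed. Either bottle may be the one in the tray.
- cap_1_center (a point): centre (half-way up) of the white screw cap of bottle_1: 54 mm across, 34 mm tall, about 60 g, faceted skirt, flat top with a raised rib pointing from the centre along the cap's +x; z is up, the turning axis. Seated, this point is 13 mm below the mouth and the cap's underside 30 mm above the bottle's shoulder; about 1.5 mm play. A cap turned against a stop slips in the fingers.
- cap_2_center (a point): the same point of the like cap of bottle_2. Each cap has a coarse thread, its hand unseen and changing from run to run. The tightening way it meets a stop within 5 degrees. The loosening way it turns with hardly any effort, is free from 65 degrees on, and meets a stop near 90; between these it lifts straight off. Turned less, it lifts a few mm and then the thread holds it.
- medicine_cup_center (a point): centre (half-way up) of a bystander: white plastic cup, 38 mm across, 34 mm tall; loose, to be left where it is
- tape_roll_center (a point): centre (half-way up) of a bystander: roll of paper tape lying flat, 68 mm across, 22 mm tall; loose, to be left where it is
- pill_jar_center (a point): centre (half-way up) of a bystander: small amber jar, 44 mm across, 60 mm tall; loose, to be left where it is
- steel_bowl_center (a point): centre (half-way up) of a bystander: steel bowl, 130 mm across, 45 mm tall; loose, to be left where it is
- soap_bottle_center (a point): centre (half-way up) of a bystander: white soap bottle, 60 mm across, 150 mm tall; loose, to be left where it is
Not all that is in view belongs to the job. Of the things that look like the part that bears tray_center, take the one that is nearest to the robot's base at the start.

How it is judged:
By the outcome, as a careful person would: the job done as asked, in the order asked, and still so for the second after the job is handed in, while the arm keeps its last pose, push and grip.
It also fails if it takes over 48 s, if anything falls off the work surface, if the arm or the gripper's body presses on something with over 40 N, if the wrist force passes 120 N, or if a joint passes its speed limit or range.

### The arm

A 6-joint arm with a two-finger parallel gripper is mounted at the origin on the work surface. World frame = base frame: x ahead of the robot, y to its left, z up, the work surface at z = 0. Lengths are in mm, angles in rad, forces in N, time in s.
With the tool pointing down it reaches from about 300 to 775 mm from the base axis. Payload 14.6 kg.
Tool frame: the origin (TCP) lies at the very end of the fingers, on their centre line; the grasp point (between the pads) lies manip.grip_depth behind it (manip.grip_depth is the distance from the TCP to the grasp point, in mm); x points along the fingers, z is the direction in which the jaws open and shut, and the axes are right-handed (so a half turn about x gives the same grasp; the last joint's range is limited). The gripper opens to 94 mm and grips with 3 to 60 N. Pads are 16 mm wide; open, the fingers measure 119 mm over their backs; the gripper's body (75 mm by 177 mm) begins 78 mm behind the grasp point.
Start: joints at [1.102, 0.3, 1.521, -0, 1.321, -0.067], TCP at [215.088, 506.188, 205.446] pointing down, gripper open.
Joint ranges: [-3.03, 3.03], [-0.79, 2.21], [0.23, 2.52], [-1.04, 4.18], [0, 3.07], [-2.55, 2.55]. Speed limits (rad/s): [2.22, 2.22, 2.57, 3.14, 3.14, 3.14].

### API

Orientations are given as [roll, pitch, yaw] about the fixed x, y, z axes, in that order (R = Rz(yaw) Ry(pitch) Rx(roll)).
In Python, from cell import manip gives the robot as it stands.
- The arm moves only by the tool step_arm, never from a script. Its argument "commands" is one flat list of numbers, 7 for each row, row after row: the shift along the tool's x, y, z in m, then the turn, a rotation vector about the tool's x, y, z in degrees, then the finger opening in m, from 0 to 0.094. A call has 1 to 5 rows; each row shifts and turns the commanded pose from where the row before left it, along the tool's axes as they then stand; what a row does not reach is not made up. A row lasts 1/8 s, in which the tool goes at most 62.5 mm and 10.7 degrees, less where a joint would pass 70% of its speed; a pose out of reach is approached as far as the arm can. A call with a gripper value outside its range is refused whole. The fingers move at their own pace and stop on an object; "squeeze" is the grip in N (left out, the last holds). Time passes only in rows, so rows that do not move let the fingers close. It gives the time, the measured TCP pose, the force and the opening at its end, in the units of the state.
- manip.read_state(): the state, without advancing time (a new reading comes with each control period).
- manip.camera(name): name is "scene" or "top" or "wrist"; returns the picture (480x640x3 uint8, red, green, blue); there is no depth.
- manip.camera_model(name): a dict with "intrinsics" (3x3 intrinsics, pixels), "origin" and "orientation" of the camera in the world; the wrist camera has in their place "tool_from_camera" (4x4, takes a point from camera to tool coordinates, whose origin is the TCP and whose axes are the tool frame's). Camera axes: x right, y up, looking along -z (the intrinsics and any distortion apply to the point x, -y, -z); pixel columns grow to the right and rows downward; lengths in mm; the calibration is good to about 2 mm. A picture is of the moment at which its call begins: read the wrist's pose just before it. camera_model takes no time and is no camera call.
- manip.sign_off(): hands the job in, once; it reports no verdict.
Trained networks look in the newest picture that a camera, given by its name, has taken for a name from the list of things; names that differ only in an ending like _2 or _b are one class to them, and where a whole thing is asked for, a point or a joint stands for the part that bears it (a point fixed in the world has none). Each returns a list of dicts, best first, with "score" (0 to 1); they miss things now and then, are a little off and sometimes report something else, mostly with a low value. They report only what shows in the picture. A call takes as long as a camera call. They do not tell look-alikes from the thing itself.
- manip.find_in(thing, camera): "centre" ([row, column] in pixels, amid what is visible of it).
- manip.outline_of(thing, camera): "pixels" (480x640 bool, what is visible of it) and "centre" ([row, column] in pixels, amid what is visible of it).
The state is a dict: "clock": time; "joints": joint angles; "qd": joint speeds; "effort": joint torques, N m; "eef_pos": TCP position; "eef_rot": TCP orientation; "wrist_force": force on the tool from outside, world axes, zero at the start; "moment": the same for the moment, N m; "finger_gap": finger opening in mm.
Only numpy, scipy, OpenCV 4.12 (cv2) and the standard library are available. Lean on these libraries where they do the work, as an engineer would, in place of code of your own. Each camera call takes 0.05 s, during which the arm holds its last target. There are 200 camera calls.

## Working session

There is one attempt and no reset: what is moved stays moved. The work goes in short steps, Python scripts to look and compute and a tool call to move; the robot and the scene stay as the last step left them, time stands still between calls to the robot, and variables do not carry over. Pictures are saved under pics/ and viewed, about 8 in all and at most 12, crops included, and the job is handed in when it is done.

Besides the shell and the picture viewer there is one more tool, called after "Emit:" as name(argument=value, ...) on one line, values as JSON. step_arm: Moves the arm, as the interface text tells. Its arguments: {"type":"object","properties":{"commands":{"type":"array"},"squeeze":{"type":"number"}},"required":["commands"]}

```bash
ls; mkdir -p pics
cat > h.py <<'E'
import numpy as np, cv2
from cell import manip
from scipy.spatial.transform import Rotation as R
def snap(c,f):
    im=manip.camera(c); cv2.imwrite('pics/'+f,im[:,:,::-1]); return im
def ray(c,rc,st=None):
    m=manip.camera_model(c); K=np.array(m['intrinsics']); 
    d=np.linalg.inv(K)@[rc[1],rc[0],1]; d=np.array([d[0],-d[1],-d[2]])
    if 'tool_from_camera' in m:
        T=np.array(m['tool_from_camera']); st=st or manip.read_state()
        Rt=R.from_euler('xyz',st['eef_rot']).as_matrix()
        return Rt@T[:3,3]+st['eef_pos'], Rt@T[:3,:3]@d
    o=np.array(m['orientation']); 
    Ro=o if o.shape==(3,3) else R.from_euler('xyz',o).as_matrix()
    return np.array(m['origin']),Ro@d
def atz(c,rc,z,st=None):
    o,d=ray(c,rc,st); return o+d*(z-o[2])/d[2]
E
python3 - <<'E'
from h import *
print(manip.read_state(), manip.grip_depth)
for c in('top','scene'):
    print(manip.camera_model(c))
    snap(c,c+'0.png')
    for t,z in(('cap_1_center',154),('tray_center',5),('bottle_1_mouth',90),('medicine_cup_center',17),('tape_roll_center',11),('pill_jar_center',30),('steel_bowl_center',22),('soap_bottle_center',75)):
        try:
            for r in manip.find_in(t,c)[:4]: print(c,t,round(r['score'],2),np.round(r['centre']),np.round(atz(c,r['centre'],z)))
        except Exception as e: print(t,e)
E
```

```text
pics
{'clock': 0.0, 'joints': array([ 1.10244598e+00,  3.00431417e-01,  1.52156410e+00,  3.29212733e-05,
        1.32068880e+00, -6.65794349e-02]), 'qd': array([ 7.29440948e-04, -1.54320838e-03, -4.87958725e-04,  8.87584144e-05,
        2.97384327e-03, -2.00407851e-03]), 'effort': array([ 1.57338718e-04, -5.31797755e+01, -3.52742493e+01,  7.07806530e-02,
        2.43121921e-02, -7.96749623e-05]), 'eef_pos': array([214.94728133, 505.98494334, 204.91527694]), 'eef_rot': array([ 3.04581116,  1.56970419, -2.0683569 ]), 'wrist_force': array([0.54204649, 0.26434148, 0.00651427]), 'moment': array([-0.00524255,  0.0071038 , -0.01268925]), 'finger_gap': 93.98885939722176} 18.8
{'intrinsics': array([[622.67850296,   0.        , 313.49621773],
       [  0.        , 622.67850296, 241.88846796],
       [  0.        ,   0.        ,   1.        ]]), 'origin': array([ 412.1374748 ,  -57.64979687, 1474.96401255]), 'orientation': array([ 0.12140618,  0.01006391, -1.59698098])}
top cap_1_center 0.96 [294. 374.] [ 458. -174.  154.]
top cap_1_center 0.44 [303. 365.] [ 441. -154.  154.]
top tray_center 0.
[... 884 characters left out ...]
.  154.]
scene cap_1_center 0.55 [226. 222.] [ 473. -188.  154.]
scene tray_center 0.73 [304. 217.] [ 479. -222.    5.]
scene tray_center 0.67 [438. 193.] [ 645. -392.    5.]
scene bottle_1_mouth 0.78 [274. 227.] [ 506. -212.   90.]
scene medicine_cup_center 0.91 [221. 275.] [395. -12.  17.]
scene tape_roll_center 0.87 [272. 339.] [578. -23.  11.]
scene tape_roll_center 0.2 [190. 407.] [516. 270.  11.]
scene pill_jar_center 0.78 [284. 411.] [698.  29.  30.]
scene pill_jar_center 0.17 [276. 228.] [ 461. -181.   30.]
scene steel_bowl_center 0.8 [243. 483.] [728. 221.  22.]
scene steel_bowl_center 0.55 [227. 220.] [ 336. -104.   22.]
scene soap_bottle_center 0.86 [343. 337.] [ 713. -181.   75.]
```

View pics/top0.png

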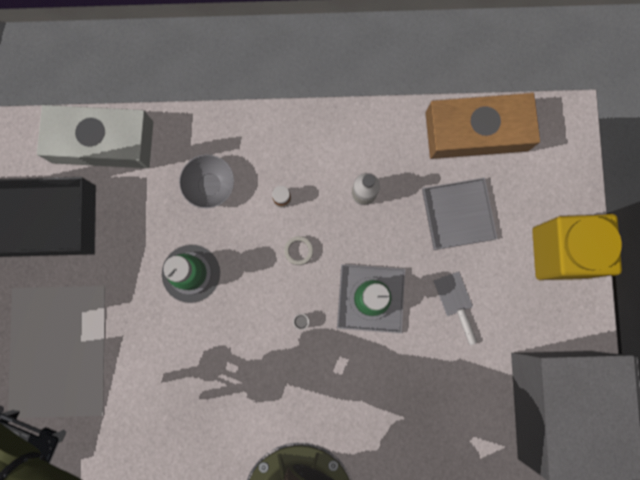

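View pics/scene0.png

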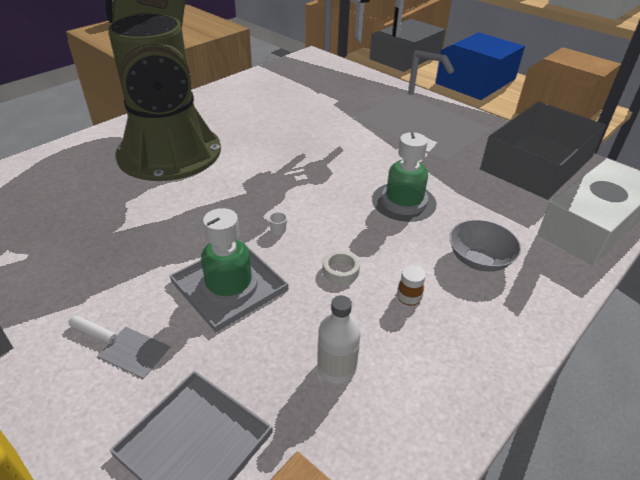

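```bash
cat >> h.py <<'E'
def plan(target,turn,n,lift0=0):
    """n rows straight to TCP target with total turn (deg, about tool x)"""
    s=manip.read_state(); Rt=R.from_euler('xyz',s['eef_rot']); d=(np.array(target)-s['eef_pos'])/n/1000
    for i in range(n):
        print(np.round(Rt.inv().apply(d),4).tolist()+[round(turn/n,2),0,0]); Rt=Rt*R.from_rotvec([np.radians(turn/n),0,0])
E
python3 - <<'E'
from h import *
for c,n in(('top','cap_1_center'),('top','tray_center'),('scene','cap_1_center')):
    manip.camera(c)
    for r in manip.outline_of(n,c)[:3]:
        p=r['pixels']; ys,xs=np.nonzero(p); print(c,n,r['score'],r['centre'],xs.min(),xs.max(),ys.min(),ys.max(),atz(c,r['centre'],150 if 'cap' in n else 5))
print(manip.camera_model('wrist'))
print(R.from_euler('xyz',manip.read_state()['eef_rot']).as_matrix().round(3))
plan([455,-177,235],88,15)
E
```

```text
top cap_1_center 0.85 [296.5, 374.7] 363 388 284 308 [ 454.00128918 -175.14556308  150.        ]
top cap_1_center 0.67 [319.2, 378.4] 336 405 264 332 [ 406.09479485 -181.12372117  150.        ]
top tray_center 0.78 [214.1, 457.1] 422 496 177 249 [ 649.19124053 -391.79654294    5.        ]
top tray_center 0.67 [305.7, 355.9] 336 404 264 332 [ 438.24071038 -143.1107077     5.        ]
top tray_center 0.29 [244.0, 291.2] 284 312 235 264 [588.21339843   5.58391086   5.        ]
scene cap_1_center 0.72 [224.7, 221.1] 203 238 208 245 [ 465.08917141 -184.17581686  150.        ]
scene cap_1_center 0.44 [147.4, 411.9] 398 427 132 160 [539.27179421 222.60532229 150.        ]
{'intrinsics': array([[429.01870717,   0.        , 318.0002632 ],
       [  0.        , 429.01870717, 245.15633615],
       [  0.        ,   0.        ,   1.        ]]), 'tool_from_camera': array([[ 5.10332342e-04,  2.68185405e-01, -9.63367182e-01,
        -1.78522760e+02],
       [ 1.03844641e-03,  9.63366646e-01,  2.68185806e-01,
         7.78138563e+01],
       [ 9.99999331e-01, -1.13726908e-03,  2.13140986e-04,
        -1.26487263e+00],
       [ 0.00000000e+00,  0.00000000e+00,  0.00000000e+00,
         1.00000000e+00]])}
[[ 0.    -0.92   0.391]
 [ 0.     0.391  0.92 ]
 [-1.    -0.     0.   ]]
[-0.002, -0.0325, -0.0357, 5.87, 0, 0]
[-0.002, -0.036, -0.0322, 5.87, 0, 0]
[-0.002, -0.0391, -0.0283, 5.87, 0, 0]
[-0.002, -0.0418, -0.0242, 5.87, 0, 0]
[-0.002, -0.044, -0.0198, 5.87, 0, 0]
[-0.002, -0.0458, -0.0152, 5.87, 0, 0]
[-0.002, -0.0471, -0.0104, 5.87, 0, 0]
[-0.002, -0.048, -0.0055, 5.87, 0, 0]
[-0.002, -0.0483, -0.0006, 5.87, 0, 0]
[-0.002, -0.0481, 0.0044, 5.87, 0, 0]
[-0.002, -0.0474, 0.0092, 5.87, 0, 0]
[-0.002, -0.0462, 0.014, 5.87, 0, 0]
[-0.002, -0.0445, 0.0187, 5.87, 0, 0]
[-0.002, -0.0424, 0.0231, 5.87, 0, 0]
[-0.002, -0.0398, 0.0273, 5.87, 0, 0]
```

Emit:
step_arm(commands=[-0.002,-0.0325,-0.0357,5.87,0,0,0.094,-0.002,-0.036,-0.0322,5.87,0,0,0.094,-0.002,-0.0391,-0.0283,5.87,0,0,0.094,-0.002,-0.0418,-0.0242,5.87,0,0,0.094,-0.002,-0.044,-0.0198,5.87,0,0,0.094])

```text
clock: 1.82
eef_pos: [295.1, 276.9, 215.7]
eef_rot: [-0.029, 1.57, 0.625]
wrist_force: [0.9, 0.4, 0.1]
finger_gap: 93.6
```

Emit:
step_arm(commands=[-0.002,-0.0458,-0.0152,5.87,0,0,0.094,-0.002,-0.0471,-0.0104,5.87,0,0,0.094,-0.002,-0.048,-0.0055,5.87,0,0,0.094,-0.002,-0.0483,-0.0006,5.87,0,0,0.094,-0.002,-0.0481,0.0044,5.87,0,0,0.094])

```text
clock: 2.45
eef_pos: [375.0, 49.0, 225.8]
eef_rot: [-0.058, 1.57, 0.084]
wrist_force: [1.1, 0.7, -0.6]
finger_gap: 93.9
```

Emit:
step_arm(commands=[-0.002,-0.0474,0.0092,5.87,0,0,0.094,-0.002,-0.0462,0.014,5.87,0,0,0.094,-0.002,-0.0445,0.0187,5.87,0,0,0.094,-0.002,-0.0424,0.0231,5.87,0,0,0.094,-0.002,-0.0398,0.0273,5.87,0,0,0.094])

```text
clock: 3.08
eef_pos: [454.7, -179.0, 235.6]
eef_rot: [0.055, 1.57, -0.316]
wrist_force: [-0.1, 1.2, -0.2]
finger_gap: 93.9
```

Run:
```python
from h import *
s=manip.read_state(); print(s['clock'],s['joints'],s['eef_pos'],s['eef_rot'],s['wrist_force'])
snap('wrist','w1.png')
for r in manip.outline_of('cap_1_center','wrist')[:3]:
    ys,xs=np.nonzero(r['pixels']); print(r['score'],r['centre'],xs.min(),xs.max(),ys.min(),ys.max(),atz('wrist',r['centre'],150,s),atz('wrist',r['centre'],137,s))
```

```text
3.075 [-4.49978199e-01  1.38673426e-01  1.64631773e+00  4.27648617e-05
  1.35629060e+00 -7.85856475e-02] [ 454.71731645 -178.98267181  235.60652164] [ 0.05502553  1.57048264 -0.31637612] [-0.05527147  1.19732503 -0.22627704]
0.85 [249.4, 313.8] 274 357 203 293 [ 452.6030466  -177.84457927  150.        ] [ 451.12622694 -181.3048925   137.        ]
```

View pics/w1.png

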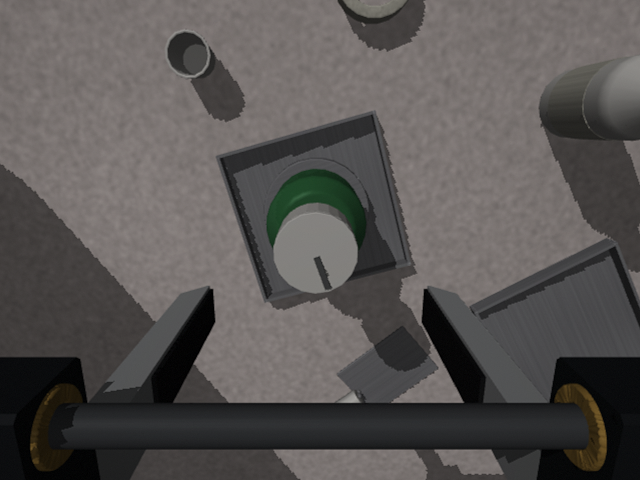

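Run:
```python
from h import *
for rc in([251,315.5],[252.5,316]): print(atz('wrist',rc,154))
p=atz('wrist',[251.5,315.7],154); plan([p[0],p[1],122],0,4)
print(R.from_euler('xyz',manip.read_state()['eef_rot']).as_matrix().round(3))
```

```text
[ 453.9102261  -179.52322915  154.        ]
[ 453.84355646 -180.55642463  154.        ]
[0.0283, 0.0001, -0.0003, 0.0, 0, 0]
[0.0283, 0.0001, -0.0003, 0.0, 0, 0]
[0.0283, 0.0001, -0.0003, 0.0, 0, 0]
[0.0283, 0.0001, -0.0003, 0.0, 0, 0]
[[-0.     0.365  0.931]
 [-0.     0.931 -0.365]
 [-1.    -0.    -0.   ]]
```

Emit:
step_arm(commands=[0.0283,0.0005,-0.0003,0,0,0,0.094,0.0283,0.0003,-0.0003,0,0,0,0.094,0.0283,0.0003,-0.0003,0,0,0,0.094,0.0283,0.0003,-0.0003,0,0,0,0.094,0,0,0,0,0,0,0.062], squeeze=6)

```text
clock: 3.8
eef_pos: [452.9, -174.7, 121.0]
eef_rot: [3.054, 1.567, 2.688]
wrist_force: [-0.2, -0.2, 0.2]
finger_gap: 87.1
```

Emit:
step_arm(commands=[0,0,0,0,0,0,0.04,0,0,0,0,0,0,0.04,0,0,0,0,0,0,0.04,0,0,0,0,0,0,0.04], squeeze=6)

```text
clock: 4.3
eef_pos: [454.0, -175.7, 122.8]
eef_rot: [-0.023, 1.57, -0.391]
wrist_force: [-1.6, 0.5, 4.3]
finger_gap: 54.3
```

Run:
```python
from h import *
s=manip.read_state(); print(s)
snap('wrist','w2.png')
```

```text
{'clock': 4.3, 'joints': array([-4.44431577e-01,  2.49125104e-01,  1.79098055e+00,  5.16010382e-05,
        1.10063076e+00, -7.66745938e-02]), 'qd': array([ 1.73428501e-03,  9.87268125e-05,  6.39875769e-04,  1.83180083e-03,
       -1.04218395e-04, -1.13506354e-04]), 'effort': array([-1.34924948e-01, -4.45395756e+01, -3.05574059e+01,  3.09681636e-02,
       -2.82276431e-01,  2.17722052e-03]), 'eef_pos': array([ 454.02307771, -175.65650287,  122.80048257]), 'eef_rot': array([-0.02297762,  1.56993885, -0.39075796]), 'wrist_force': array([-1.60664511,  0.51787959,  4.29701177]), 'moment': array([ 0.02504511,  0.27310781, -0.00184975]), 'finger_gap': 54.33795273456932}
```

View pics/w2.png

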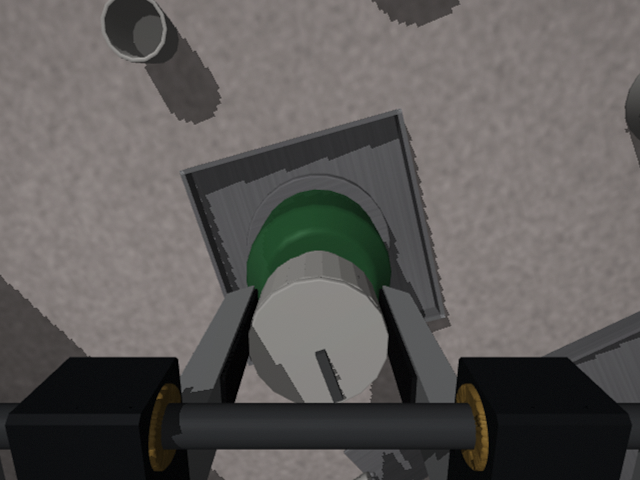

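Run:
```python
from h import *
import time
for rc in([342,319],): print(atz('wrist',rc,154))
r=manip.outline_of('cap_1_center','wrist')
for q in r[:2]:
    ys,xs=np.nonzero(q['pixels']); print(q['score'],xs.min(),xs.max(),ys.min(),ys.max())
```

```text
[ 453.61001473 -178.27186679  154.        ]
0.69 249 388 253 402
```

Emit:
step_arm(commands=[0,0,0,0,0,0,0.06,0,-0.002,0,0,0,0,0.06,0,0,0,0,0,0,0.04,0,0,0,0,0,0,0.04,0,0,0,0,0,0,0.04], squeeze=15)

```text
clock: 5.03
eef_pos: [453.1, -177.4, 122.2]
eef_rot: [-3.016, 1.571, 2.9]
wrist_force: [-0.2, -0.3, -0.7]
finger_gap: 54.1
```

Emit:
step_arm(commands=[0,0,0,5,0,0,0.04,0,0,0,5,0,0,0.04,0,0,0,5,0,0,0.04,0,0,0,5,0,0,0.04,0,0,0,0,0,0,0.04])

```text
clock: 5.65
eef_pos: [453.7, -177.6, 122.6]
eef_rot: [0.242, 1.569, -0.474]
wrist_force: [5.2, -1.5, 0.9]
finger_gap: 53.8
```

Run:
```python
from h import *
s=manip.read_state(); print({k:np.round(s[k],3) for k in('clock','joints','eef_pos','wrist_force','moment','finger_gap','effort')})
snap('wrist','w3.png')
```

```text
{'clock': np.float64(5.65), 'joints': array([-0.448,  0.25 ,  1.791, -0.   ,  1.099,  0.267]), 'eef_pos': array([ 453.668, -177.614,  122.569]), 'wrist_force': array([ 5.217, -1.512,  0.886]), 'moment': array([-0.385, -0.822,  0.46 ]), 'finger_gap': np.float64(53.767), 'effort': array([ -0.625, -46.122, -29.246,   0.079,   1.27 ,   1.384])}
```

View pics/w3.png

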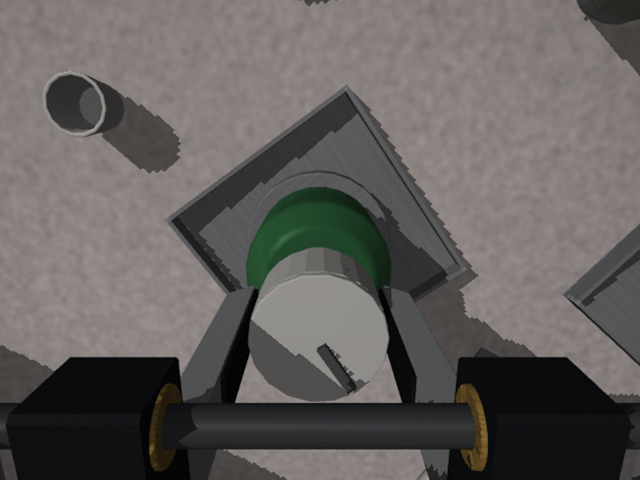

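Emit:
step_arm(commands=[0,0,0,-5,0,0,0.04,0,0,0,-5,0,0,0.04,0,0,0,-5,0,0,0.04,0,0,0,-5,0,0,0.04,0,0,0,0,0,0,0.04])

```text
clock: 6.32
eef_pos: [453.0, -177.4, 122.5]
eef_rot: [3.021, 1.571, 2.654]
wrist_force: [-0.9, -0.0, 4.2]
finger_gap: 53.7
```

Run:
```python
from h import *
s=manip.read_state(); print({k:np.round(s[k],3) for k in('clock','joints','eef_pos','wrist_force','moment','finger_gap','effort')})
```

```text
{'clock': np.float64(6.325), 'joints': array([-0.449,  0.249,  1.792,  0.   ,  1.101, -0.082]), 'eef_pos': array([ 452.952, -177.404,  122.462]), 'wrist_force': array([-0.931, -0.038,  4.202]), 'moment': array([-0.032,  0.273,  0.017]), 'finger_gap': np.float64(53.735), 'effort': array([ 1.2000e-02, -4.4348e+01, -3.0398e+01,  1.3800e-01, -2.4900e-01,
       -9.9000e-01])}
```

Emit:
step_arm(commands=[0,0,0,-6,0,0,0.04,0,0,0,-6,0,0,0.04,0,0,0,-6,0,0,0.04,0,0,0,-6,0,0,0.04,0,0,0,0,0,0,0.04])

```text
clock: 6.95
eef_pos: [453.1, -177.5, 122.5]
eef_rot: [-0.708, 1.571, -0.657]
wrist_force: [-1.9, 1.0, 4.3]
finger_gap: 54.1
```

Run:
```python
from h import *
s=manip.read_state(); print({k:np.round(s[k],3) for k in('clock','joints','eef_pos','wrist_force','moment','finger_gap','effort')})
snap('wrist','w4.png')
```

```text
{'clock': np.float64(6.95), 'joints': array([-0.449,  0.25 ,  1.791, -0.   ,  1.101, -0.5  ]), 'eef_pos': array([ 453.102, -177.466,  122.463]), 'wrist_force': array([-1.882,  1.009,  4.335]), 'moment': array([-0.086,  0.176,  0.034]), 'finger_gap': np.float64(54.08), 'effort': array([ 4.1000e-02, -4.4274e+01, -3.0061e+01,  1.2900e-01, -6.1000e-02,
       -9.3400e-01])}
```

View pics/w4.png

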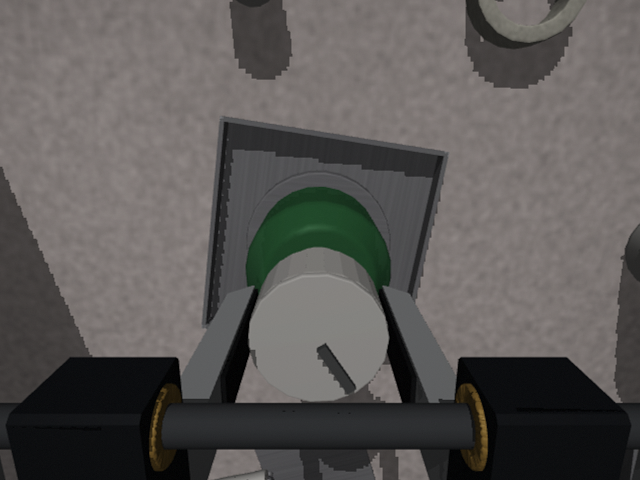

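Emit:
step_arm(commands=[0,0,0,-7,0,0,0.04,0,0,0,-7,0,0,0.04,0,0,0,-7,0,0,0.04,0,0,0,-7,0,0,0.04,0,0,0,-7,0,0,0.04])

```text
clock: 7.62
eef_pos: [453.0, -177.5, 122.4]
eef_rot: [-2.07, 1.571, -1.406]
wrist_force: [-0.9, -0.4, 5.2]
finger_gap: 53.9
```

Emit:
step_arm(commands=[0,0,0,-1,0,0,0.04,0,0,0,0,0,0,0.04])

```text
clock: 7.88
eef_pos: [453.1, -177.5, 122.5]
eef_rot: [-1.728, 1.571, -1.05]
wrist_force: [-1.7, -0.9, 5.5]
finger_gap: 54.1
```

Run:
```python
from h import *
s=manip.read_state(); print({k:np.round(s[k],3) for k in('clock','joints','eef_pos','wrist_force','moment','finger_gap','effort')})
snap('wrist','w5.png')
```

```text
{'clock': np.float64(7.875), 'joints': array([-0.449,  0.25 ,  1.791, -0.   ,  1.101, -1.126]), 'eef_pos': array([ 453.077, -177.531,  122.454]), 'wrist_force': array([-1.701, -0.95 ,  5.518]), 'moment': array([-0.147,  0.207, -0.003]), 'finger_gap': np.float64(54.084), 'effort': array([  0.379, -43.995, -30.021,   0.243,  -0.124,  -0.176])}
```

View pics/w5.png

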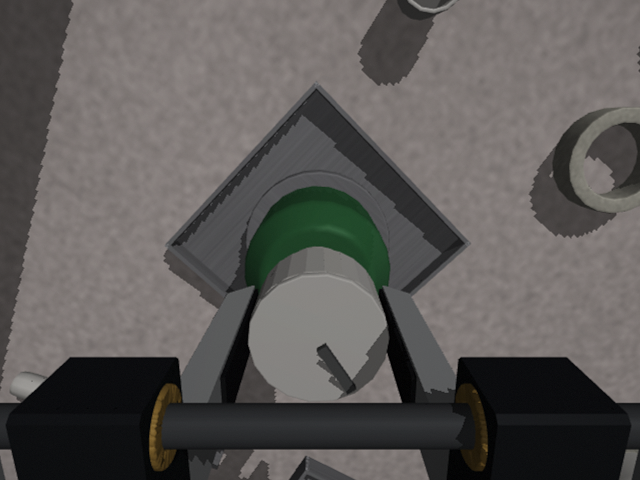

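Rib stayed fixed in the fingers, so the cap followed about 80° in all with negligible torque. Lifting gently while watching the force.

Emit:
step_arm(commands=[-0.002,0,0,0,0,0,0.04,-0.002,0,0,0,0,0,0.04,-0.002,0,0,0,0,0,0.04], squeeze=20)

```text
clock: 8.3
eef_pos: [453.0, -177.4, 128.2]
eef_rot: [1.948, 1.57, 2.627]
wrist_force: [0.4, -0.7, -1.9]
finger_gap: 53.9
```

Emit:
step_arm(commands=[-0.002,0,0,0,0,0,0.04,-0.002,0,0,0,0,0,0.04,-0.002,0,0,0,0,0,0.04])

```text
clock: 8.68
eef_pos: [453.1, -177.5, 134.4]
eef_rot: [-2.358, 1.571, -1.679]
wrist_force: [0.3, -1.2, -0.3]
finger_gap: 53.6
```

Emit:
step_arm(commands=[-0.006,0,0,0,0,0,0.04,-0.012,0,0,0,0,0,0.04,-0.015,0,0,0,0,0,0.04,-0.015,0,0,0,0,0,0.04,-0.015,0,0,0,0,0,0.04])

```text
clock: 9.3
eef_pos: [453.2, -177.4, 198.6]
eef_rot: [-1.159, 1.57, -0.479]
wrist_force: [-0.6, -0.1, -0.2]
finger_gap: 53.8
```

Emit:
step_arm(commands=[-0.015,0,0,0,0,0,0.04,-0.014,0,0,0,0,0,0.04,-0.01,0,0,0,0,0,0.04,-0.004,0,0,0,0,0,0.04,0,0,0,0,0,0,0.04])

```text
clock: 9.93
eef_pos: [453.1, -177.4, 240.2]
eef_rot: [2.063, 1.571, 2.743]
wrist_force: [0.2, 0.5, -0.0]
finger_gap: 53.6
```

Emit:
step_arm(commands=[0,0,0,0,0,0,0.04,0,0,0,0,0,0,0.04,0,0,0,0,0,0,0.04,0,0,0,0,0,0,0.04])

```text
clock: 10.42
eef_pos: [453.1, -177.4, 240.2]
eef_rot: [1.856, 1.571, 2.535]
wrist_force: [-0.4, -1.7, -0.5]
finger_gap: 53.9
```

Run:
```python
from h import *
s=manip.read_state(); print({k:np.round(s[k],3) for k in('clock','joints','eef_pos','wrist_force','moment','finger_gap','qd')})
snap('scene','s6.png')
for t,z in(('cap_1_center',154),('bottle_1_mouth',90),('medicine_cup_center',17),('tape_roll_center',11),('pill_jar_center',30),('steel_bowl_center',22),('soap_bottle_center',75)):
    for r in manip.find_in(t,'scene')[:2]: print(t,round(r['score'],2),np.round(r['centre']))
```

```text
{'clock': np.float64(10.425), 'joints': array([-0.449,  0.131,  1.644,  0.   ,  1.366, -1.128]), 'eef_pos': array([ 453.073, -177.412,  240.186]), 'wrist_force': array([-0.364, -1.724, -0.464]), 'moment': array([-0.021, -0.012,  0.006]), 'finger_gap': np.float64(53.898), 'qd': array([ 0.001, -0.001,  0.   ,  0.001, -0.   ,  0.001])}
cap_1_center 0.93 [165. 212.]
bottle_1_mouth 0.92 [268. 226.]
medicine_cup_center 0.79 [220. 276.]
tape_roll_center 0.78 [272. 339.]
pill_jar_center 0.7 [285. 411.]
pill_jar_center 0.44 [341. 336.]
steel_bowl_center 0.57 [243. 484.]
soap_bottle_center 0.58 [344. 339.]
```

View pics/s6.png

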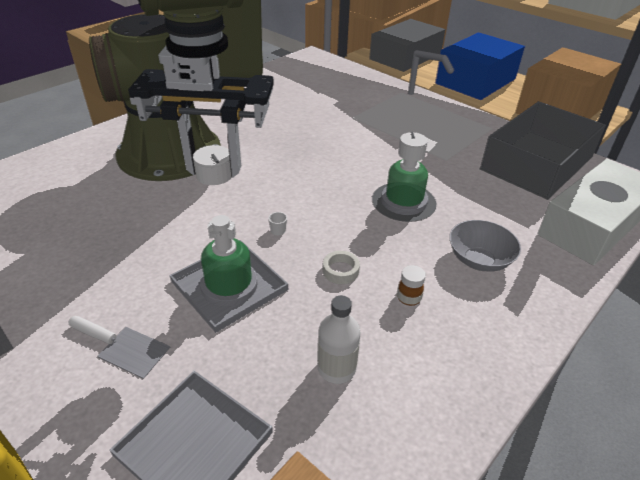

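```bash
python3 -c "
from h import *
o,d=ray('scene',[165,212]); t=np.dot(np.array([453,-178])-o[:2],d[:2])/np.dot(d[:2],d[:2]); print(o+t*d); print(manip.sign_off())"
```

```text
[ 452.97441765 -178.03911968  252.72627315]
the job is handed in; nothing more can be done
None
```

I opened the bottle in the tray nearest the robot's base, at about (453, −178) mm, and handed the job in at about 10.5 s with the gripper still holding its cap.

- **Which way it loosens:** I turned the cap 20° clockwise (seen from above). It met a stop: 0.46 N m at the wrist, and the rib slipped in the fingers. I then turned it the other way. It went about 80° counter-clockwise with almost no torque, so this is a normal right-hand thread.
- **Lift:** It came straight up with no holding force (2 N or less).
- **Final position:** The gripper is still, pointing straight down, at a 54 mm opening with a 20 N grip. The scene camera puts the cap centre at z ≈ 253 mm, about 103 mm above the mouth and directly over it. The cap looks level in the picture.
- **Surroundings:** In the last scene picture the other bottle's cap looks in place. The detector found the cup, tape, jar, bowl and soap bottle within 1–2 pixels of where they started.

No check failed. I measured height to the cap's centre, so its underside is about 86 mm above the mouth.

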